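# Set the window stay to a wider hole

### The arm

A 7-joint arm with a two-finger parallel gripper is mounted at the origin on the work surface. World frame = base frame: x ahead of the robot, y to its left, z up, the work surface at z = 0. Lengths are in m, angles in rad, forces in N, time in s.
With the tool pointing down it reaches from about 0.425 to 0.925 m from the base axis. Payload 6.8 kg.
Tool frame: the origin (TCP) lies midway between the tips of the shut fingers; the grasp point (between the pads) lies 19 mm behind it; z points along the fingers, y is the direction in which the jaws open and shut (so a half turn about z gives the same grasp; the last joint's range is limited). The gripper opens to 85 mm and grips with 20 to 120 N. Pads are 22 mm wide; open, the fingers measure 114 mm over their backs; the gripper's body (76 mm by 85 mm) begins 54 mm behind the grasp point. The pads swing forward as they close: fully open they stand 13 mm farther back than shut.
Start: joints at [1.125, 0.477, 0.022, 1.555, -0.011, 1.109, -0.083], TCP at [0.224, -0.637, 0.231] pointing down, gripper open.
Joint ranges: [-2.96, 2.96], [-0.34, 2.1], [-1.41, 1.46], [0.24, 2.44], [-1.37, 4.51], [0.17, 1.92], [-2.96, 2.96]. Speed limits (rad/s): [2.39, 2.39, 3.14, 3.14, 3.14, 3.14, 3.14].

### API

Orientations are given as a unit quaternion [w, x, y, z].
In Python, from station import bot gives the robot as it stands.
- The arm moves only by the shell command python3 -m jog 'ROWS' [FORCE]. ROWS is JSON, a list of rows, each a list of 3 entries, a list of its own where there are three numbers: the shift along the tool's x, y, z in mm, then the turn, a rotation vector about the tool's x, y, z in degrees, then the closure, from -1 (fully open) to 1 (shut). A call has 1 to 12 rows; each row shifts and turns the commanded pose from where the row before left it, along the tool's axes as they then stand; what a row does not reach is not made up. A row lasts 1/8 s, in which the tool goes at most 62.5 mm and 10.7 degrees, less where a joint would pass 70% of its speed; a pose out of reach is approached as far as the arm can. A call is refused whole if a number of a shift passes 62.5 or a number of a turn 10.7, either way. A call with a gripper value outside its range is refused whole. The fingers move at their own pace and stop on an object; FORCE is the grip in N (left out, the last holds). Time passes only in rows, so rows that do not move let the fingers close. It gives the time, the measured TCP pose, the force and the opening at its end, in the units of the state.
- bot.get_obs(): the state, without advancing time (a new reading comes with each control period).
- bot.read_camera(name): name is "scene" or "top" or "wrist"; returns (picture, depth): 480x640x3 uint8, red, green, blue; 480x640 float32, m along the optical axis (not along the pixel's ray), 0 where there is no reading.
- bot.camera_info(name): a dict with "fx", "fy", "cx", "cy" (pixels), "world_from_camera" (4x4, takes a point from camera to world coordinates); the wrist camera has in their place "mount" (4x4, takes a point from camera to tool coordinates, whose origin is the TCP and whose axes are the flange's). Camera axes: x right, y up, looking along -z (the intrinsics and any distortion apply to the point x, -y, -z); pixel columns grow to the right and rows downward; lengths in m; the calibration is good to about 2 mm. A picture is of the moment at which its call begins: read the wrist's pose just before it. camera_info takes no time and is no camera call.
- bot.hand_in(): hands the job in, once; it reports no verdict.
Trained networks look in the newest picture that a camera, given by its name, has taken for a name from the list of things; names that differ only in an ending like _2 or _b are one class to them, and where a whole thing is asked for, a point or a joint stands for the part that bears it (a point fixed in the world has none). Each returns a list of dicts, best first, with "score" (0 to 1); they miss things now and then, are a little off and sometimes report something else, mostly with a low value. They report only what shows in the picture. A call takes as long as a camera call.
- bot.find_in(camera, thing): "xy" ([column, row] as shares, 0 to 1, of the picture: columns of its width, rows of its height, amid what is visible of it).
- bot.cut_out(camera, thing): "pixels" (480x640 bool, what is visible of it) and "xy" ([column, row] as shares, 0 to 1, of the picture: columns of its width, rows of its height, amid what is visible of it).
- bot.landmark_of(camera, thing): "xy" ([column, row] as shares, 0 to 1, of the picture: columns of its width, rows of its height: a listed point, or the origin of a listed thing).
The state is a dict: "t": time; "q": joint angles; "joint_vel": joint speeds; "joint_torque": joint torques, N m; "eef_pos": TCP position; "tool_rot": TCP orientation; "contact_force": force on the tool from outside, world axes, zero at the start; "torque": the same for the moment, N m; "gripper_width": opening from 0.0 (shut) to 1.0 (fully open).
Only numpy, scipy, OpenCV 4.12 (cv2) and the standard library are available. Lean on these libraries where they do the work, as an engineer would, in place of code of your own. Each camera call takes 0.05 s, during which the arm holds its last target.

### The job

The small window behind the weighing bench is only ajar, its steel stay hooked over the sill pin by the long slot. Take the stay by its knob, lift it off the pin, push the window wider, feel for the pin and lower the middle one of the three round holes over it, until the bar lies flat on the pin's foot, then let go. Be gentle: never lean on the pin with more than a light push of the hand, do not swing the window fast, and leave the jar, beaker, balance and spatula where they are.

Things in the scene. Friction and masses are not known exactly. Their poses are not given: they have to be found in the camera images.
- window: White low window unit on the bench, 720 mm wide, 246 mm high, with a sill board 22 mm thick reaching 115 mm from the frame's plane towards the robot. Origin: in the frame's plane, midway along it, at bench height. x points outdoors, away from the robot, y along the frame to the left, z up. Fixed during a run. Over the sill, at x below -15 mm, stand only the pin, the stay, the jar and the beaker.
- pin_plate (a point): Middle of the dark 64 x 34 mm plate on the sill, (-55, -63, 34) mm in window, axes alike. The upright rigid pin (8 mm across, flat top, edge rounded 0.6 mm) stands 14 mm above its 18 mm round foot, whose top is at this height; a seated bar's underside lies there. Its axis is at y = 0 but at any x from -8 to 8 mm, new each run, not measured: feel or see it. It starts inside the slot.
- sash (a joint): Opening angle of the window leaf in rad, 0 = shut, up to 0.95; at the start about 0.24. The leaf turns about an upright axis and opens outdoors; the hinge has friction (about 0.25 N m) and stays where it is left.
- sash_hinge (a point): On the leaf's hinge axis, at the height of the underside of the seated stay: (0, 180, 34) mm in window. The stay's pivot is on the leaf 250 mm from this axis: at (250 sin a, 180 - 250 cos a, 34) mm in window for opening angle a.
- slot (a point): Centre of the stay's long slot, 27 mm along the bar by 10.5 mm across, at the bar's underside, 115 mm from the pivot. The pin goes through it at the start. x points along the bar towards the pivot on the leaf, z up from the bar.
- hole1 (a point): Round hole nearest the leaf, 10.4 mm across, 160 mm from the pivot, centre at the bar's underside. Axes as slot.
- hole2 (a point): Middle round hole, 10.4 mm across, 200 mm from the pivot, centre at the bar's underside: the one wanted over the pin. Axes as slot.
- hole3 (a point): Round hole nearest the knob, 10.4 mm across, 240 mm from the pivot. Axes as slot.
- knob (a point): The dark upright round grip at the free end of the stay, 16 mm across, standing 42 mm up from the bar's top (which is 5 mm above its underside), 285 mm from the pivot. This point is on its axis, 26 mm above the bar's underside. Axes as slot.
- jar: Glass jar 60 mm across, 105 mm high, on the sill beside the work; origin at its underside. A bystander.
- beaker: Glass beaker 64 mm across, 85 mm high, on the sill on the other side; origin at its underside. A bystander.
- balance: Grey bench balance 240 x 190 x 65 mm on the bench, origin at its underside. A bystander.
- spatula: Spatula lying on the bench, origin at its underside. A bystander.
- stay: The stay: straight flat steel bar, 22 mm wide, 5 mm thick, 312 mm long, about 0.28 kg. Origin: its pivot on the leaf, at the bar's underside; x points from the knob end towards and past the pivot, z up. It turns freely sideways about an upright axis there and lifts freely (up to 0.7 rad); let go off the pin it sinks to about level.

How it is judged:
By the outcome, as a careful person would: the job done as asked, in the order asked, and still so for the second after the job is handed in, with the robot touching nothing.
It also fails if it takes over 67 s, if anything falls off the work surface, if the arm or the gripper's body presses on something with over 40 N, if the wrist force passes 120 N, or if a joint passes its speed limit or range.

## Working session

There is one attempt and no reset: what is moved stays moved. The work goes in short steps, Python scripts to look and compute and a shell command to move; the robot and the scene stay as the last step left them, time stands still between calls to the robot, and variables do not carry over. Pictures are saved under pics/ and viewed, and the job is handed in when it is done.

```bash
ls -la; mkdir -p pics
cat > h.py <<'E'
import numpy as np, cv2
from station import bot
from scipy.spatial.transform import Rotation as R
def rot(q): return R.from_quat([q[1],q[2],q[3],q[0]])
def wfc(name):
    ci=bot.camera_info(name)
    if 'world_from_camera' in ci: return ci,np.array(ci['world_from_camera'])
    o=bot.get_obs();T=np.eye(4);T[:3,:3]=rot(o['tool_rot']).as_matrix();T[:3,3]=o['eef_pos']
    return ci,T@np.array(ci['mount'])
def ray(ci,u,v):
    d=np.array([(u-ci['cx'])/ci['fx'],-(v-ci['cy'])/ci['fy'],-1.0]);return d
def at_z(ci,T,u,v,z):
    d=T[:3,:3]@ray(ci,u,v);o=T[:3,3];return o+d*(z-o[2])/d[2]
def at_depth(ci,T,u,v,dep): return T[:3,:3]@(ray(ci,u,v)*dep)+T[:3,3]
def proj(ci,T,p):
    c=np.linalg.inv(T)@np.append(p,1);return ci['cx']+ci['fx']*c[0]/-c[2],ci['cy']-ci['fy']*c[1]/-c[2]
def save(n,p): cv2.imwrite('pics/'+n,p[:,:,::-1])
E
python3 - <<'E'
from h import *
o=bot.get_obs(); print({k:np.round(v,4) for k,v in o.items()})
for n in ['scene','top','wrist']:
    ci,T=wfc(n); print(n,{k:v for k,v in ci.items() if k not in('world_from_camera','mount')},T.round(3).tolist())
    p,d=bot.read_camera(n); save(n+'0.png',p); np.save('pics/%s0.npy'%n,d)
    if n!='wrist':
      for th in ['window','pin_plate','slot','hole2','knob','stay','sash_hinge','jar','beaker','balance','spatula']:
        r=bot.landmark_of(n,th)
        for x in r[:2]:
            u,v=x['xy'][0]*640,x['xy'][1]*480
            dd=d[min(int(v),479),min(int(u),639)]
            print(n,th,round(x['score'],2),int(u),int(v),at_depth(ci,T,u,v,dd).round(3), at_z(ci,T,u,v,0.034).round(3))
print(bot.get_obs()['t'])
E
```

```text
total 12
drwxr-xr-x  3 agent agent 4096 Dec  7 02:49 .
drwxr-xr-x 23 root  root  4096 Dec  7 02:48 ..
drwxr-xr-x  2 agent agent 4096 Dec  7 02:49 pics
{'t': np.float64(0.0), 'q': array([ 1.1249,  0.4778,  0.0223,  1.5564, -0.0115,  1.1093, -0.0831]), 'joint_vel': array([ 0.001 ,  0.    , -0.    , -0.0002, -0.0003,  0.0003,  0.0001]), 'joint_torque': array([ 0.00000e+00, -5.96444e+01,  1.60830e+00, -2.81190e+01,
        1.25000e-02,  9.60000e-03, -0.00000e+00]), 'eef_pos': array([ 0.2235, -0.6363,  0.2303]), 'tool_rot': array([-9.000e-04,  9.858e-01,  1.681e-01, -2.000e-04]), 'contact_force': array([ 0.1891, -0.039 , -0.8919]), 'torque': array([ 0.0344,  0.0573, -0.0375]), 'gripper_width': np.float64(0.9993)}
scene {'fx': 507.26993660253066, 'fy': 507.26993660253066, 'cx': 320.2504523461195, 'cy': 238.8576494293184} [[0.993, 0.094, -0.065, 0.465], [-0.114, 0.796, -0.595, -0.753], [-0.004, 0.598, 0.801, 1.043], [0.0, 0.0, 0.0, 1.0]]
scene window 0.81 398 255 [ 0.731 -0.073  0.028] [ 0.73  -0.077  0.034]
scene pin_plate 0.92 383 264 [ 0.687 -0.098  0.036] [ 0.687 -0.097  0.034]
scene pi
[... 1552 characters left out ...]
 stay 0.84 360 127 [ 0.737 -0.107  0.245] [ 0.793 -0.122  0.034]
top sash_hinge 0.57 258 148 [0.744 0.122 0.049] [0.747 0.124 0.034]
top sash_hinge 0.17 356 206 [ 0.604 -0.107  0.039] [ 0.605 -0.107  0.034]
top jar 0.82 264 183 [0.648 0.101 0.124] [0.662 0.111 0.034]
top beaker 0.95 433 183 [ 0.655 -0.294  0.025] [ 0.653 -0.292  0.034]
top balance 0.83 474 329 [ 0.314 -0.365  0.069] [ 0.31  -0.375  0.034]
top spatula 0.63 174 342 [ 0.288  0.338 -0.004] [0.293 0.327 0.034]
wrist {'fx': 355.3724072612519, 'fy': 355.3724072612519, 'cx': 317.1782307045165, 'cy': 238.47697835870585} [[0.332, 0.894, 0.301, 0.3], [-0.943, 0.314, 0.106, -0.61], [0.0, -0.319, 0.948, 0.374], [0.0, 0.0, 0.0, 1.0]]
1.25
```

View images.

View pics/scene0.png

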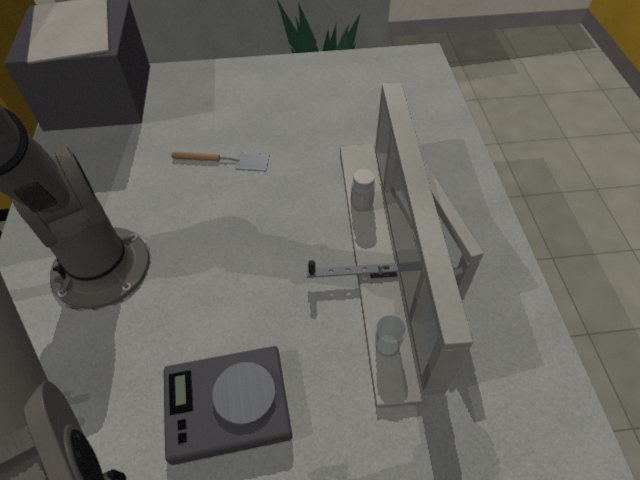

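View pics/top0.png

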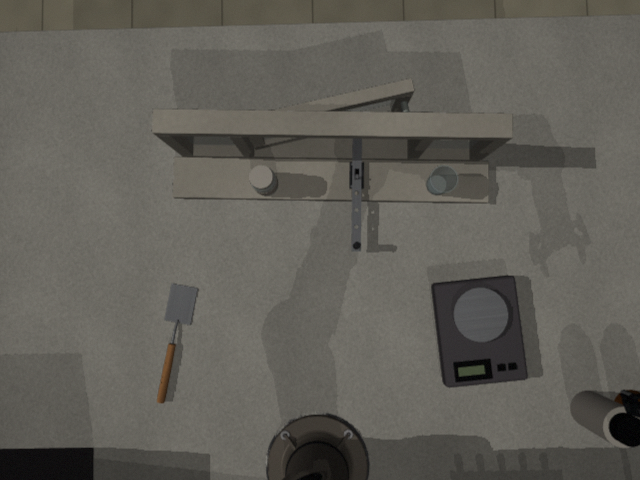

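Run:
```python
import cv2
a=cv2.imread('pics/scene0.png')[200:340,270:480];cv2.imwrite('pics/s0c.png',cv2.resize(a,None,fx=3.8,fy=3.8,interpolation=cv2.INTER_CUBIC))
a=cv2.imread('pics/top0.png')[90:270,230:450];cv2.imwrite('pics/t0c.png',cv2.resize(a,None,fx=3.3,fy=3.3,interpolation=cv2.INTER_CUBIC))
```

```text
(no output)
```

View pics/s0c.png

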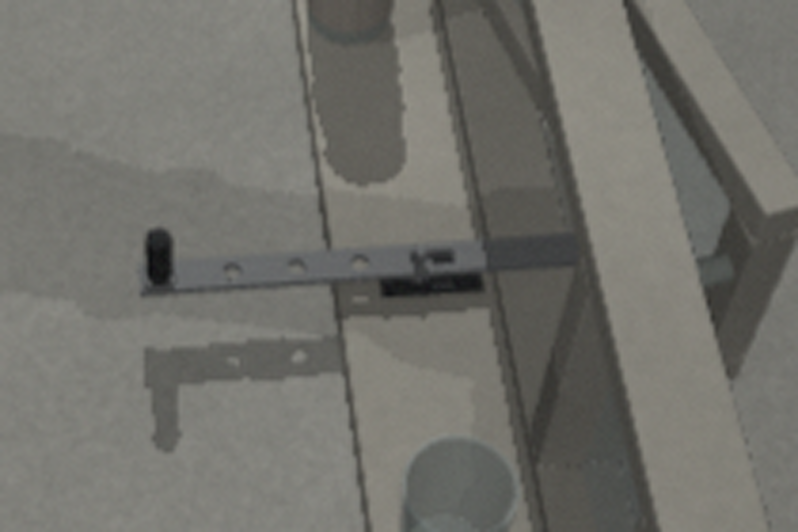

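View pics/t0c.png

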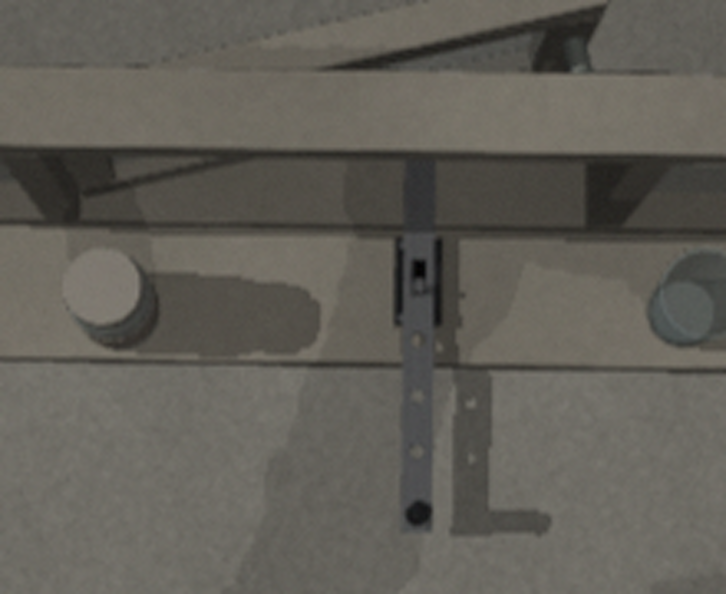

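Run:
```python
from h import *
t0=bot.get_obs()['t']
S,TS=wfc('scene');P,TP=wfc('top')
# sill front top edge (z=.022) picks from pictures; back frame top edges(z=.246)
for n,(ci,T),pts,z in [('top sill',(P,TP),[(174,198),(487,203)],.022),('scene sill',(S,TS),[(341,147),(376,404)],.022),('top frame back',(P,TP),[(154,110),(512,115)],.246),('top frame front',(P,TP),[(154,133),(511,138)],.246)]:
    a,b=[at_z(ci,T,*p,z) for p in pts]; d=a-b; print(n,a.round(4),b.round(4),'yaw',np.degrees(np.arctan2(-d[0],d[1])).round(2),np.linalg.norm(d))
for cam,ci,T in [('scene',S,TS),('top',P,TP)]:
    p,_=bot.read_camera(cam)
    for th,z in [('knob',.06),('hole1',.039),('hole2',.039),('hole3',.039),('slot',.039),('sash_hinge',.034),('pin_plate',.034)]:
        for x in bot.landmark_of(cam,th)[:2]:
            u,v=x['xy'][0]*640,x['xy'][1]*480; print(cam,th,round(x['score'],2),(round(u,1),round(v,1)),at_z(ci,T,u,v,z).round(4))
    for x in bot.cut_out(cam,'knob')[:1]:
        m=x['pixels'];ys,xs=np.nonzero(m);print('cut',x['score'],m.sum(),xs.mean(),ys.mean(),xs.min(),xs.max(),ys.min(),ys.max(),at_z(ci,T,xs.mean(),ys.mean(),.06).round(4))
print(bot.get_obs()['t'])
```

```text
top sill [0.6347 0.33   0.022 ] [ 0.6066 -0.419   0.022 ] yaw -2.15 0.7494786079717588
scene sill [0.6452 0.3284 0.022 ] [ 0.6116 -0.4217  0.022 ] yaw -2.56 0.7508950632743877
top frame back [0.7824 0.3062 0.246 ] [ 0.7551 -0.4074  0.246 ] yaw -2.19 0.7140892281696709
top frame front [0.7355 0.3061 0.246 ] [ 0.7089 -0.4034  0.246 ] yaw -2.15 0.7100069039890279
scene knob 0.97 (311.6, 266.1) [ 0.5153 -0.0995  0.06  ]
scene hole1 0.84 (330.5, 274.9) [ 0.5578 -0.1153  0.039 ]
scene hole1 0.74 (348.7, 272.8) [ 0.601  -0.1145  0.039 ]
scene hole2 0.84 (330.5, 274.9) [ 0.5578 -0.1153  0.039 ]
scene hole2 0.74 (348.7, 272.8) [ 0.601  -0.1145  0.039 ]
scene hole3 0.84 (330.5, 274.9) [ 0.5578 -0.1153  0.039 ]
scene hole3 0.74 (348.7, 272.8) [ 0.601  -0.1145  0.039 ]
scene slot 0.71 (382.7, 269.5) [ 0.6822 -0.1148  0.039 ]
scene sash_hinge 0.73 (388.8, 189.3) [0.7474 0.1387 0.034 ]
scene sash_hinge 0.38 (312.6, 265.5) [ 0.5191 -0.0807  0.034 ]
scene pin_plate 0.57 (382.7, 264.2) [ 0.6861 -0.0967  0.034 ]
cut 0.84 1131 361.15119363395223 268.4916003536693 306 422 260 278 [ 0.6286 -0.1195  0.06  ]
top knob 0.87 (358.5, 246.2) [ 0.5083 -0.1083  0.06  ]
top hole1 0.82 (357.8, 208.9) [ 0.5971 -0.1101  0.039 ]
top hole1 0.8 (354.7, 224.8) [ 0.5597 -0.1018  0.039 ]
top hole2 0.82 (357.8, 208.9) [ 0.5971 -0.1101  0.039 ]
top hole2 0.8 (354.7, 224.8) [ 0.5597 -0.1018  0.039 ]
top hole3 0.82 (357.8, 208.9) [ 0.5971 -0.1101  0.039 ]
top hole3 0.8 (354.7, 224.8) [ 0.5597 -0.1018  0.039 ]
top slot 0.9 (354.6, 170.6) [ 0.6885 -0.1048  0.039 ]
top slot 0.21 (256.1, 149.2) [0.7453 0.1284 0.039 ]
top sash_hinge 0.8 (254.5, 150.3) [0.7438 0.1329 0.034 ]
top pin_plate 0.38 (255.9, 149.5) [0.7456 0.1297 0.034 ]
cut 0.88 1007 355.9712015888779 195.65640516385304 351 361 139 251 [ 0.6258 -0.1053  0.06  ]
2.15
```

```bash
python3 -m jog '[[[0,0,0],[0,0,10.5],-1],[[0,0,0],[0,0,10.5],-1],[[27,-54,0],[0,0,0],-1],[[27,-54,0],[0,0,0],-1],[[27,-54,0],[0,0,0],-1],[[27,-54,0],[0,0,0],-1],[[27,-54,0],[0,0,0],-1],[[27,-54,0],[0,0,0],-1],[[27,-54,0],[0,0,0],-1],[[27,-54,0],[0,0,0],-1],[[27,-54,0],[0,0,0],-1],[[27,-50,40],[0,0,0],-1]]'
python3 - <<'E'
from h import *
o=bot.get_obs();print(o['t'],o['eef_pos'],R.as_euler(rot(o['tool_rot']),'xyz',True),o['q'].round(3) if hasattr(o['q'],'round') else o['q'])
ci,T=wfc('wrist');p,d=bot.read_camera('wrist');save('w1.png',p)
np.save('pics/w1.npy',d)
for th,z in [('knob',.06),('hole2',.039),('slot',.039),('pin_plate',.034)]:
    for x in bot.landmark_of('wrist',th)[:3]:
        u,v=x['xy'][0]*640,x['xy'][1]*480; print(th,round(x['score'],2),(round(u,1),round(v,1)),at_z(ci,T,u,v,z).round(4))
E
```

```text
t: 3.65
eef_pos: [0.5095, -0.1118, 0.1977]
tool_rot: [0.0, 1.0, -0.014, 0.004]
contact_force: [0.0, -0.6, -0.7]
gripper_width: 0.999
3.65 [ 0.50950666 -0.11182858  0.19772817] [179.96162405  -0.42215353  -1.59744031] [ 0.272  0.27  -0.207  1.949  0.069  0.922 -1.568]
knob 0.68 (306.8, 220.4) [ 0.5132 -0.1045  0.06  ]
hole2 0.87 (307.8, 60.1) [ 0.6349 -0.1092  0.039 ]
hole2 0.77 (307.8, 159.0) [ 0.5605 -0.1065  0.039 ]
hole2 0.66 (306.3, 112.3) [ 0.5971 -0.1067  0.039 ]
pin_plate 0.46 (309.6, 58.7) [ 0.6366 -0.1106  0.034 ]
```

View pics/w1.png

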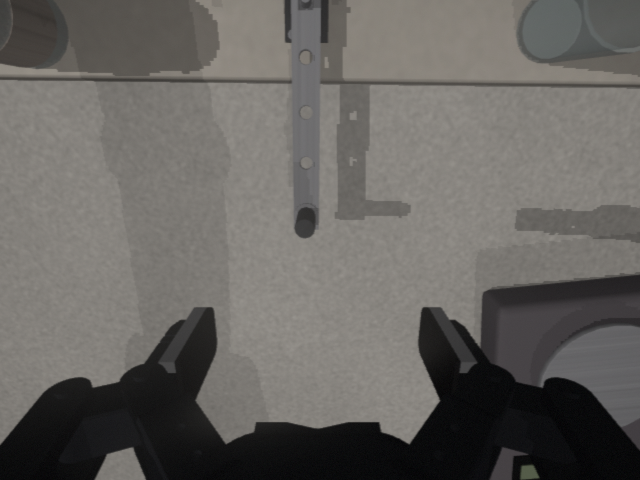

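Run:
```python
from h import *
ci,T=wfc('wrist');d=np.load('pics/w1.npy')
for u,v in [(306,220),(306,215),(305,228),(306,140),(306,90),(306,185),(306,163),(306,57),(306,113),(450,180),(450,40),(306,3),(290,35)]:
    print((u,v),d[v,u],at_depth(ci,T,u,v,d[v,u]).round(4))
p=cv2.imread('pics/w1.png')
cv2.imwrite('pics/w1c.png',cv2.resize(p[0:240,240:380],None,fx=2.5,fy=2.5,interpolation=cv2.INTER_CUBIC))
```

```text
(306, 220) 0.26947108 [ 0.5147 -0.1073  0.0783]
(306, 215) 0.27883002 [ 0.5159 -0.107   0.068 ]
(305, 228) 0.27207917 [ 0.5082 -0.1062  0.0778]
(306, 140) 0.29145727 [ 0.5709 -0.1082  0.0361]
(306, 90) 0.27944347 [ 0.6088 -0.1097  0.036 ]
(306, 185) 0.30276445 [ 0.534  -0.1068  0.0367]
(306, 163) 0.33613315 [ 0.5478 -0.1062 -0.0032]
(306, 57) 0.2877068 [ 0.6348 -0.1102  0.0185]
(306, 113) 0.3211474 [ 0.5924 -0.1079 -0.0024]
(450, 180) 0.34011588 [ 0.528  -0.2434 -0.0019]
(450, 40) 0.2833794 [ 0.6436 -0.2254  0.0191]
(306, 3) 0.25528273 [ 0.6662 -0.1121  0.0422]
(290, 35) 0.278638 [ 0.65   -0.0984  0.0231]
```

View pics/w1c.png

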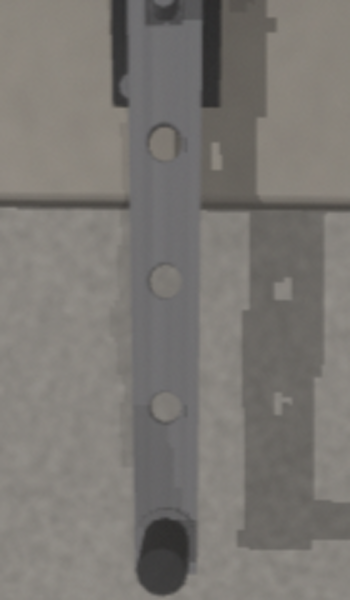

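```bash
python3 -m jog '[[[3.5,-5.5,20],[0,0,0],-1],[[0,0,40],[0,0,0],-1],[[0,0,40],[0,0,0],-1],[[0,0,0],[0,0,0],-1]]'
python3 - <<'E'
from h import *
o=bot.get_obs();print(o['t'],o['eef_pos'],R.as_euler(rot(o['tool_rot']),'xyz',True))
ci,T=wfc('wrist');p,d=bot.read_camera('wrist');save('w2.png',p)
np.save('pics/w2.npy',d)
E
```

```text
t: 4.4
eef_pos: [0.5075, -0.1101, 0.0939]
tool_rot: [0.0, 1.0, -0.016, -0.002]
contact_force: [0.2, -0.0, -0.6]
gripper_width: 1.0
4.4 [ 0.50749921 -0.11008275  0.09385394] [179.98167928   0.2748037   -1.80380351]
```

View pics/w2.png

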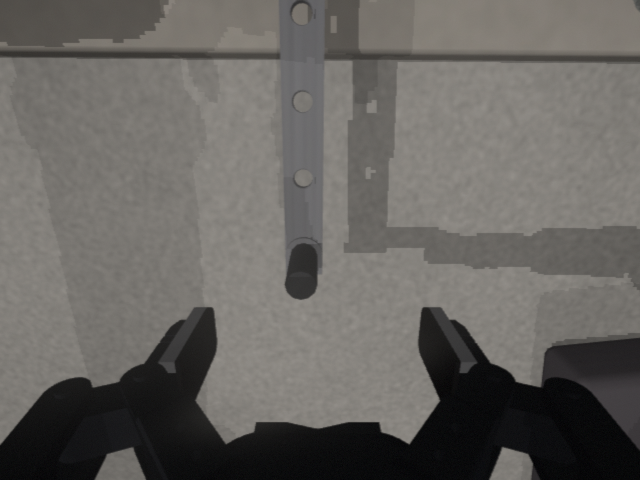

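Run:
```python
from h import *
ci,T=wfc('wrist');d=np.load('pics/w2.npy')
print(np.array(bot.camera_info('wrist')['mount']).round(4).tolist())
print('top',at_z(ci,T,301,283,.081).round(4),'base',at_z(ci,T,303,254,.039).round(4))
for u,v in [(301,283),(302,140),(302,220),(450,200)]:
    print((u,v),d[v,u],at_depth(ci,T,u,v,d[v,u]).round(4))
for u,v in [(303,178),(302,101),(302,13)]: print(at_z(ci,T,u,v,.039).round(4))
```

```text
[[0.0003, 0.9477, 0.3192, 0.0814], [1.0, -0.0001, -0.0006, 0.0008], [-0.0005, 0.3192, -0.9477, -0.1428], [0.0, 0.0, 0.0, 1.0]]
top [ 0.5148 -0.1032  0.081 ] base [ 0.5137 -0.1025  0.039 ]
(301, 283) 0.17163874 [ 0.5155 -0.1033  0.0826]
(302, 140) 0.18930297 [ 0.5799 -0.105   0.0421]
(302, 220) 0.20436943 [ 0.5355 -0.103   0.0413]
(450, 200) 0.23997793 [ 0.5356 -0.2015  0.0027]
[ 0.5592 -0.1045  0.039 ]
[ 0.5994 -0.1058  0.039 ]
[ 0.6394 -0.1075  0.039 ]
```

```bash
python3 -m jog '[[[7,-7,0],[0,0,0],-1],[[0,0,25],[0,0,0],-1],[[0,0,22],[0,0,0],-1],[[0,0,0],[0,0,0],-1]]'
python3 - <<'E'
from h import *
o=bot.get_obs();print(o['t'],o['eef_pos'],R.as_euler(rot(o['tool_rot']),'xyz',True),o['contact_force'])
ci,T=wfc('wrist');p,d=bot.read_camera('wrist');save('w3.png',p)
o=bot.get_obs();print(o['t'],o['eef_pos'],R.as_euler(rot(o['tool_rot']),'xyz',True),o['contact_force'])
E
```

```text
t: 4.95
eef_pos: [0.5175, -0.1013, 0.0488]
tool_rot: [-0.0, 1.0, -0.014, 0.0]
contact_force: [-0.1, 0.3, 0.2]
gripper_width: 1.001
4.95 [ 0.51752204 -0.10128604  0.04877049] [-1.79996567e+02 -6.07843893e-03 -1.63053013e+00] [-0.0504632   0.32433438  0.16137105]
5.0 [ 0.51808316 -0.10143728  0.04950223] [ 1.79995881e+02 -8.46223089e-02 -1.64192394e+00] [-0.27346372 -0.35905941 -0.29664737]
```

View pics/w3.png

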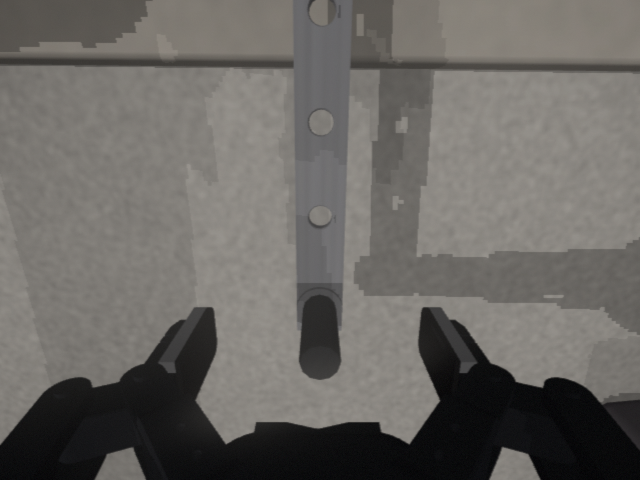

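```bash
python3 - <<'E'
from h import *
ci=bot.camera_info('wrist');M=np.array(ci['mount'])
# in tool frame: planes; TCP z above underside ~.049-.034=.015 -> bar top tool z=+.010, knob top tool z = .015-.047=-.032
for u,v,z in [(320,303,.010),(320,360,-.032)]:
    d=M[:3,:3]@ray(ci,u,v);o=M[:3,3];print((o+d*(z-o[2])/d[2])*1000)
E
python3 -m jog '[[[0,0,0],[0,0,0],0],[[0,0,0],[0,0,0],0.4],[[0,0,0],[0,0,0],0.7],[[0,0,0],[0,0,0],1],[[0,0,0],[0,0,0],1]]' 40
```

```text
[-2.99567726  2.31324638 10.        ]
[ -3.63065133   1.97703883 -32.        ]
t: 5.62
eef_pos: [0.5172, -0.1016, 0.0486]
tool_rot: [-0.0, 1.0, -0.014, 0.0]
contact_force: [-0.4, 0.3, 3.1]
gripper_width: 0.173
```

```bash
python3 -m jog '[[[0.5,0,-7],[0,-1.4,0],1],[[0.5,0,-7],[0,-1.4,0],1],[[0,0,0],[0,0,0],1]]' 40
python3 - <<'E'
from h import *
p,d=bot.read_camera('wrist');save('w4.png',p)
o=bot.get_obs();print(o['t'],o['eef_pos'],R.as_euler(rot(o['tool_rot']),'xyz',True),o['contact_force'],o['torque'])
E
```

```text
t: 6.0
eef_pos: [0.5186, -0.1016, 0.0623]
tool_rot: [-0.0, 1.0, -0.014, -0.024]
contact_force: [1.1, -1.0, -1.9]
gripper_width: 0.172
6.05 [ 0.51848505 -0.10161957  0.06209798] [-179.99686871    2.74045679   -1.64200828] [ 0.24018302 -0.61788154 -1.43896654] [-0.03686253 -0.2705314   0.01139594]
```

View pics/w4.png

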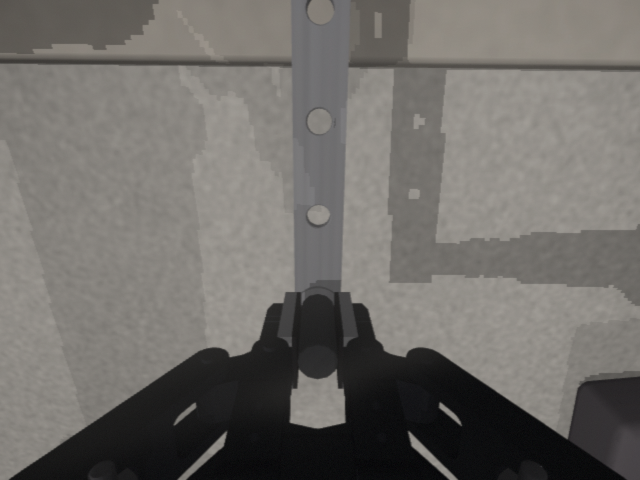

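```bash
python3 -m jog '[[[0.5,0,-7],[0,-1.4,0],1],[[0.5,0,-7],[0,-1.4,0],1],[[0.5,0,-7],[0,-1.4,0],1],[[0.5,0,-7],[0,-1.4,0],1],[[0.5,0,-7],[0,-1.4,0],1],[[0.5,0,-7],[0,-1.4,0],1],[[0.5,0,-7],[0,-1.4,0],1],[[0,0,0],[0,0,0],1]]' 40
python3 - <<'E'
from h import *
p,d=bot.read_camera('wrist');save('w5.png',p);np.save('pics/w5.npy',d)
o=bot.get_obs();print(o['t'],o['eef_pos'],R.as_euler(rot(o['tool_rot']),'xyz',True),o['contact_force'],o['torque'])
p,d=bot.read_camera('scene');cv2.imwrite('pics/s5c.png',cv2.resize(p[200:340,270:480,::-1],None,fx=3.8,fy=3.8,interpolation=cv2.INTER_CUBIC))
E
```

```text
t: 7.05
eef_pos: [0.5278, -0.1019, 0.1101]
tool_rot: [-0.002, 0.994, -0.014, -0.109]
contact_force: [1.1, -0.2, -2.0]
gripper_width: 0.173
7.1 [ 0.52768372 -0.10188424  0.10988661] [-179.99846029   12.54663672   -1.64360929] [ 0.70200454  0.54027951 -2.70609827] [-5.62934266e-05 -5.34283601e-01 -3.14948978e-02]
```

View pics/w5.png

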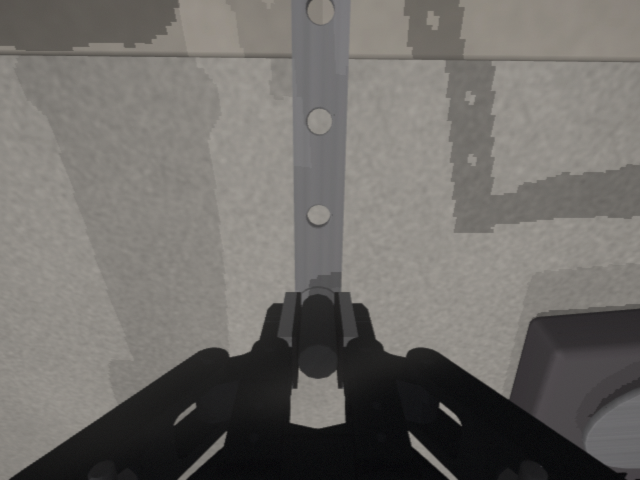

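View pics/s5c.png

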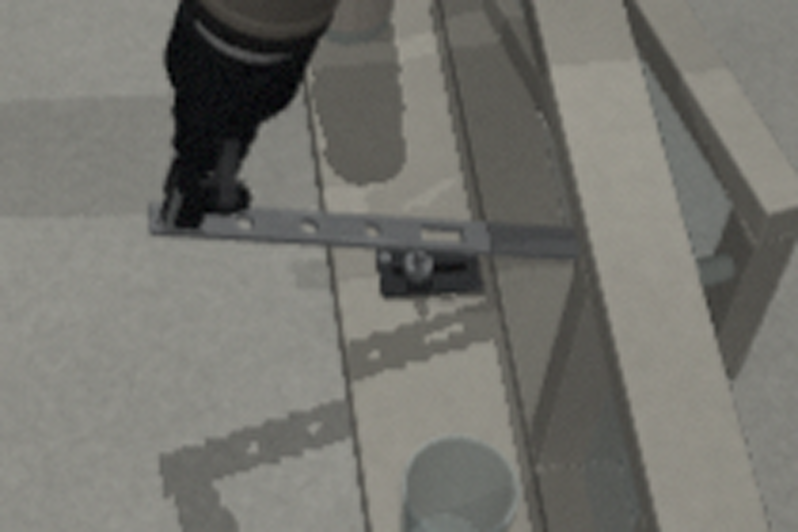

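```bash
cat >> h.py <<'E'
O=np.array([.7392,-.049]);YAW=np.radians(-2.2)
def w2W(x,y): c,s=np.cos(YAW),np.sin(YAW);return O+np.array([c*x-s*y,s*x+c*y])
def W2w(p): c,s=np.cos(YAW),np.sin(YAW);d=np.array(p[:2])-O;return np.array([c*d[0]+s*d[1],-s*d[0]+c*d[1]])
def pivot(a): return np.array([.25*np.sin(a),.18-.25*np.cos(a)])
from scipy.optimize import brentq
def a_from(p,r,lo=0.05,hi=0.94): return brentq(lambda a:np.linalg.norm(pivot(a)-p)-r,lo,hi)
E
python3 - <<'E'
from h import *
S,TS=wfc('scene')
for c in [(417,262),(418,266)]:
    u,v=270+c[0]/3.8,200+c[1]/3.8
    for z in (.034,.048): print(c,z,at_z(S,TS,u,v,z),W2w(at_z(S,TS,u,v,z))*1e3)
for c in [(378,252),(383,296),(483,288)]:
    u,v=270+c[0]/3.8,200+c[1]/3.8;print('plate',W2w(at_z(S,TS,u,v,.026))*1e3)
p,d=bot.read_camera('scene');save('s5.png',p)
cv2.imwrite('pics/s5d.png',cv2.resize(p[255:285,360:405,::-1],None,fx=16,fy=16,interpolation=cv2.INTER_NEAREST))
for px in (-8,-6,-4,0):
    pin=np.array([-.055+px/1e3,-.063]);a=a_from(pin,.2);pv=pivot(a);u=(pv-pin)/.2;k=pin-u*.085
    print(px,'a',a,'yaw w',np.degrees(np.arctan2(u[1],u[0])),'knob w',k,'world',w2W(*k),'pinW',w2W(*pin))
o=bot.get_obs();r=rot(o['tool_rot']).as_matrix();k=np.array(o['eef_pos'])+r@[-.003,0,.0]
print('knob now',k,W2w(k), 'a now',a_from(W2w(k),.285*np.cos(.21)-.0*.03), 'start a', a_from(W2w([.5145,-.103]),.285))
E
```

```text
(417, 262) 0.034 [ 0.67650688 -0.10921642  0.034     ] [-60.3353316  -62.57868353]
(417, 262) 0.048 [ 0.6735695 -0.1181465  0.048    ] [-62.92774623 -71.61493996]
(418, 266) 0.034 [ 0.67657778 -0.11222846  0.034     ] [-60.14885664 -65.58578033]
(418, 266) 0.048 [ 0.67363941 -0.12111673  0.048     ] [-62.74385922 -74.58030352]
plate [-82.32107087 -47.97602935]
plate [-83.61683051 -80.81106877]
plate [-20.66385588 -79.88270705]
-8 a 0.5675490358198871 yaw w 9.263416022124616 knob w [-0.14689149 -0.07668276] world [ 0.5894731 -0.1199874] pinW [ 0.673828   -0.10953513]
-6 a 0.5761437365790579 yaw w 9.601107911217937 knob w [-0.14480939 -0.07717696] world [ 0.59153469 -0.12056116] pinW [ 0.67582653 -0.10961191]
-4 a 0.5847396981740841 yaw w 9.943691448036782 knob w [-0.14272312 -0.07767782] world [ 0.59360019 -0.12114174] pinW [ 0.67782506 -0.10968868]
0 a 0.6019326341892306 yaw w 10.643436245898515 knob w [-0.13853763 -0.0786992 ] world [ 0.5977434  -0.12232304] pinW [ 0.68182211 -0.10984223]
knob now [ 0.52452945 -0.10177297  0.11061188] [-0.21248648 -0.0609748 ] a now 0.26821354272975645 start a 0.2528375056634231
```

View pics/s5d.png

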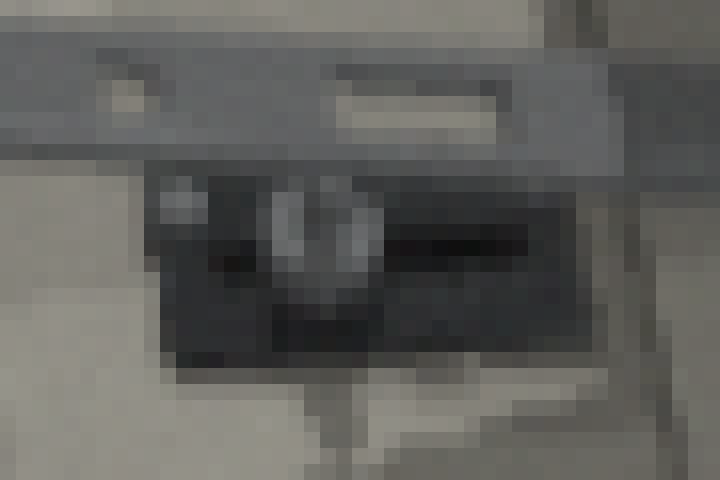

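```bash
python3 -m jog '[[[3,0.85,-0.66],[-0.08,0,-0.35],1],[[3,0.85,-0.66],[-0.08,0,-0.35],1],[[3,0.85,-0.66],[-0.08,0,-0.35],1],[[3,0.85,-0.66],[-0.08,0,-0.35],1],[[3,0.85,-0.66],[-0.08,0,-0.35],1],[[3,0.85,-0.66],[-0.08,0,-0.35],1],[[3,0.85,-0.66],[-0.08,0,-0.35],1],[[3,0.85,-0.66],[-0.08,0,-0.35],1],[[3,0.85,-0.66],[-0.08,0,-0.35],1],[[3,0.85,-0.66],[-0.08,0,-0.35],1],[[3,0.85,-0.66],[-0.08,0,-0.35],1],[[3,0.85,-0.66],[-0.08,0,-0.35],1]]'
python3 - <<'E'
from h import *
p,d=bot.read_camera('wrist');save('w6.png',p)
o=bot.get_obs();print(o['t'],o['eef_pos'],R.as_euler(rot(o['tool_rot']),'xyz',True),o['contact_force'],o['torque'])
p,d=bot.read_camera('scene');cv2.imwrite('pics/s6c.png',cv2.resize(p[180:320,270:480,::-1],None,fx=3.8,fy=3.8,interpolation=cv2.INTER_CUBIC))
E
```

```text
t: 8.7
eef_pos: [0.5647, -0.1119, 0.1103]
tool_rot: [0.003, 0.994, 0.023, -0.11]
contact_force: [-0.6, -0.2, -1.1]
gripper_width: 0.175
8.75 [ 0.56525399 -0.11192613  0.11035164] [179.97840915  12.55503776   2.70071877] [ 0.37505457  0.30602595 -2.31524345] [ 0.07762534 -0.23026366 -0.01414906]
```

View pics/w6.png

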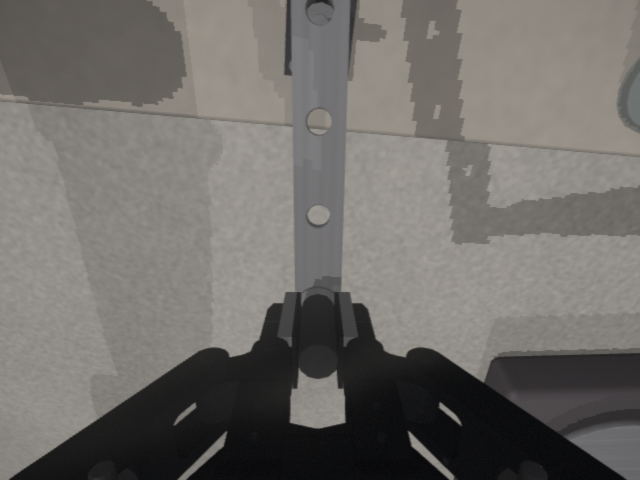

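View pics/s6c.png

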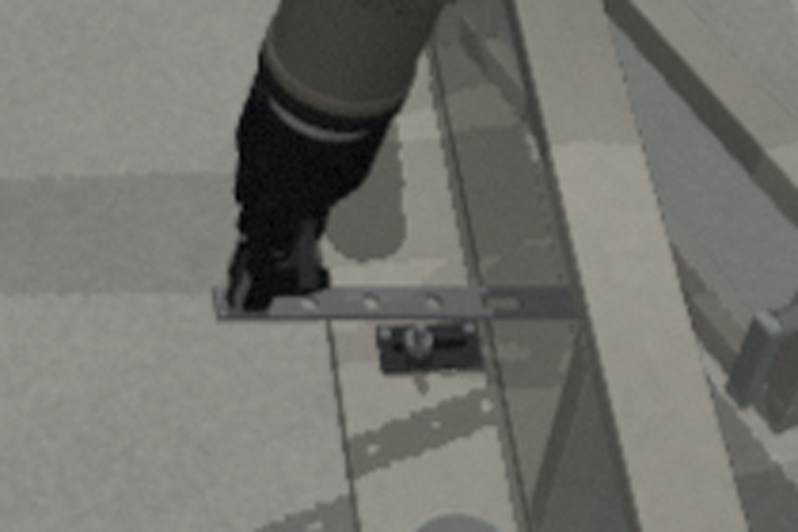

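```bash
python3 -m jog '[[[-0.5,0,7],[0,1.4,0],1],[[-0.5,0,7],[0,1.4,0],1],[[-0.5,0,7],[0,1.4,0],1],[[-0.5,0,7],[0,1.4,0],1],[[0,0,0],[0,0,0],1]]'
python3 - <<'E'
from h import *
p,d=bot.read_camera('wrist');save('w7.png',p)
o=bot.get_obs();print(o['t'],o['eef_pos'],R.as_euler(rot(o['tool_rot']),'xyz',True),o['contact_force'],o['torque'])
r=rot(o['tool_rot']).as_matrix();k=np.array(o['eef_pos'])+r@[-.003,0,.0];kw=W2w(k);print(kw)
a=a_from(kw,.2811);u=pivot(a)-kw;print(a,np.degrees(np.arctan2(u[1],u[0])))
E
```

```text
t: 9.43
eef_pos: [0.5571, -0.1124, 0.0831]
tool_rot: [0.002, 0.998, 0.023, -0.061]
contact_force: [-1.4, -0.1, -2.1]
gripper_width: 0.174
9.475 [ 0.55716475 -0.11232297  0.08331409] [179.97655965   7.05233749   2.64881869] [-1.37731738  0.12979233 -0.45188742] [ 0.05678341  0.05110472 -0.05693763]
[-0.18243689 -0.07051589]
0.4024369224771287 4.179831065681149
```

View pics/w7.png

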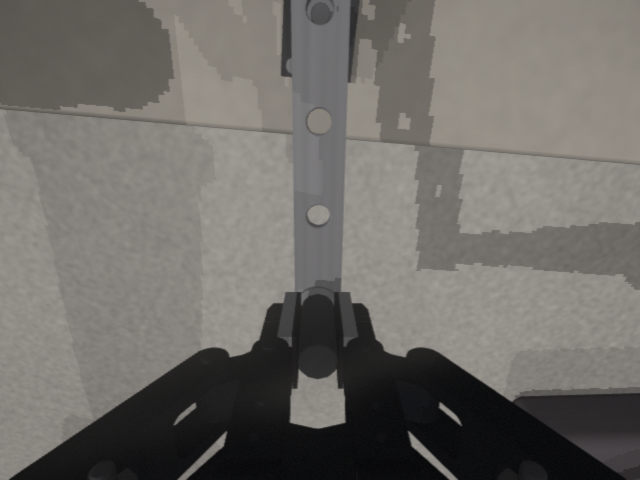

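```bash
python3 -m jog '[[[3.2,0.86,-0.39],[-0.05,0,-0.37],1],[[3.2,0.86,-0.39],[-0.05,0,-0.37],1],[[3.2,0.86,-0.39],[-0.05,0,-0.37],1],[[3.2,0.86,-0.39],[-0.05,0,-0.37],1],[[3.2,0.86,-0.39],[-0.05,0,-0.37],1],[[3.2,0.86,-0.39],[-0.05,0,-0.37],1],[[3.2,0.86,-0.39],[-0.05,0,-0.37],1],[[3.2,0.86,-0.39],[-0.05,0,-0.37],1],[[3.2,0.86,-0.39],[-0.05,0,-0.37],1],[[3.2,0.86,-0.39],[-0.05,0,-0.37],1],[[3.2,0.86,-0.39],[-0.05,0,-0.37],1],[[0,0,0],[0,0,0],1]]'
python3 - <<'E'
from h import *
p,d=bot.read_camera('wrist');save('w8.png',p);np.save('pics/w8.npy',d)
o=bot.get_obs();print(o['t'],o['eef_pos'],R.as_euler(rot(o['tool_rot']),'xyz',True),o['contact_force'],o['torque'])
r=rot(o['tool_rot']).as_matrix();k=np.array(o['eef_pos'])+r@[-.003,0,.0];kw=W2w(k);print(kw)
a=a_from(kw,.2811);u=pivot(a)-kw;print(a,np.degrees(np.arctan2(u[1],u[0])))
cv2.imwrite('pics/w8c.png',cv2.resize(p[0:240,200:440,::-1],None,fx=2.5,fy=2.5,interpolation=cv2.INTER_CUBIC))
E
```

```text
t: 10.98
eef_pos: [0.5943, -0.1187, 0.0832]
tool_rot: [0.004, 0.996, 0.059, -0.06]
contact_force: [0.8, 0.9, -2.6]
gripper_width: 0.176
11.025 [ 0.59430271 -0.11865432  0.08327304] [179.93162712   6.92015869   6.77414068] [ 0.04427439  0.21051252 -1.89002166] [ 0.1686359  -0.33015013  0.0618488 ]
[-0.1450583  -0.07562982]
0.5591806558975656 8.945024128783007
```

View pics/w8c.png

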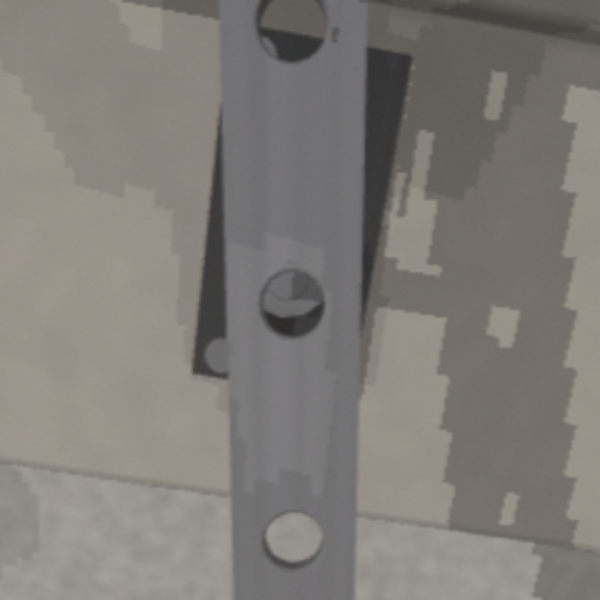

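Run:
```python
import cv2,numpy as np
p=cv2.imread('pics/w8.png')[100:145,290:350]
cv2.imwrite('pics/w8d.png',cv2.resize(p,None,fx=12,fy=12,interpolation=cv2.INTER_NEAREST))
d=np.load('pics/w8.npy')
print((d[108:136:2,304:332:2]*1000).astype(int))
```

```text
[[144 142 144 144 142 143 144 144 144 144 142 143 144 141]
 [144 144 143 143 158 159 157 157 157 158 145 143 144   0]
 [142 145 145 157 159 158 158 158 158 157 171 170 143 143]
 [144 145 157 158 158 158 157 158 156 158 171 172 144 143]
 [144 148 158 159 160 158 159 158 159 158 171 173 171 145]
 [145 173 173 159 159   0 158 159 172 172 172 172 173 144]
 [144 174 172 173 172 173 173 172 173 172 172 173 172 145]
 [145 172 172 172 174 173 174 173 173 173 173 173 181 145]
 [146 182 173 174 173 173 175 173 173 174 182 183 182 145]
 [145 183 181 182 174 174 175 174 181 182 182 182 182 145]
 [146 146 182 183 182 181 183 182 182 182 182 182 146 145]
 [147 147 147 183 184 183 183 183 183 183 182 184 144 145]
 [147 146 146 147 184 182 183 183 184 184   0 145 145 145]
 [145 147 147 147 146 147 151 185 148 147 146 146 147 146]]
```

View pics/w8d.png

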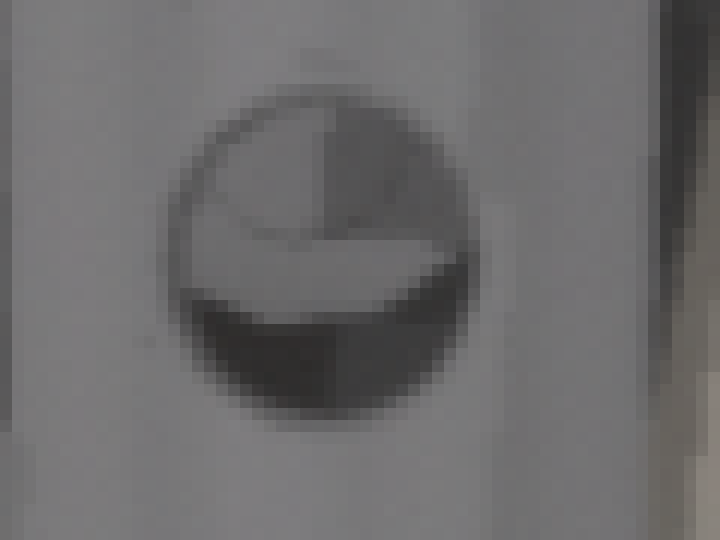

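```bash
cat > al.py <<'E'
from h import *
def align(o,hole,dh,pin,dp):
    """hole px & depth of bar top there, pin-top centre px & depth -> offset of pin from where hole2 will land, tool heading fwd/right mm"""
    ci=bot.camera_info('wrist');M=np.array(ci['mount']);r=rot(o['tool_rot']).as_matrix()
    ht=M[:3,:3]@(ray(ci,*hole)*dh)+M[:3,3]; pt=M[:3,:3]@(ray(ci,*pin)*dp)+M[:3,3]
    print('tool hole',ht*1e3,'pin',pt*1e3)
    ht=ht+[0,0,.005]  # underside
    dW=r@(pt-ht); f=r[:,0].copy();th=np.arcsin(-f[2]);f[2]=0;f/=np.linalg.norm(f);rt=np.array([f[1],-f[0],0])
    print('theta',np.degrees(th),'pin-hole W mm',dW*1e3,'pinW',(np.array(o['eef_pos'])+r@pt))
    land=-0.2*(1-np.cos(th))
    print('pin minus landing: fwd %.2f right %.2f ; gap below underside %.1f'%((dW@f-land)*1e3,dW@rt*1e3,-dW[2]*1e3))
E
python3 - <<'E'
from al import *
o=bot.get_obs()
align(o,(316.9,121.2),.1445,(315.5,111.5),.158)
E
```

```text
tool hole [80.30769819  0.69659272  9.43755116] pin [8.43058395e+01 7.04790592e-02 2.50307587e+01]
theta 6.920158691901431 pin-hole W mm [  2.6014313    0.92679603 -10.99849088] pinW [ 0.67442716 -0.10923778  0.04826705]
pin minus landing: fwd 4.15 right -0.61 ; gap below underside 11.0
```

```bash
python3 -m jog '[[[2.1,0,-0.25],[-0.02,0,-0.17],1],[[2.1,0,-0.25],[-0.02,0,-0.17],1],[[-0.15,0,4.4],[0,0.88,0],1],[[-0.15,0,4.4],[0,0.88,0],1],[[0,0,0],[0,0,0],1],[[0,0,0],[0,0,0],1]]'
cat > look.py <<'E'
import sys
from al import *
n=sys.argv[1]
o=bot.get_obs();p,d=bot.read_camera('wrist');save(n+'.png',p);np.save('pics/%s.npy'%n,d)
print(o['t'],np.round(o['eef_pos'],4),R.as_euler(rot(o['tool_rot']),'xyz',True).round(2),np.round(o['contact_force'],2),np.round(o['torque'],2))
cv2.imwrite('pics/%sd.png'%n,cv2.resize(p[98:148,287:347,::-1],None,fx=12,fy=12,interpolation=cv2.INTER_NEAREST))
print((d[106:138:2,302:334:2]*1000).astype(int))
E
python3 look.py w9
```

```text
t: 11.78
eef_pos: [0.596, -0.1187, 0.0744]
tool_rot: [0.003, 0.997, 0.062, -0.046]
contact_force: [-1.2, 0.0, -1.1]
gripper_width: 0.173
11.775 [ 0.596  -0.1187  0.0744] [179.93   5.3    7.09] [-1.23  0.   -1.1 ] [0.08 0.15 0.08]
[[142 143 142 143 142 142 143 142 143 142 142 142 143 143 142 141]
 [143 143 142 143 143 144 143 145 147 144 142 144 142 143 141 143]
 [143 143 142 142 143 151 152 152 151 153 162 145 143 143 142 142]
 [142 143 143 146 152 151 151 151 152 152 150 165 165 141 142 144]
 [145 144 143 152 151 151 152 152 151 152 153 155 165 144 143 144]
 [144 144 165 152 152 152 152 152 151 153 151 152 165 166 143 143]
 [143 144 166 152 152 152 152 152 152 151 152 153 166 165 144 143]
 [144 144 166 153 153 152 152 152 154 153 153 153 165 166 145 143]
 [145 145 166 153 154 152 153 152 153 152 153 166 165 165 145 144]
 [144 146 167 168 152 154 154 153 154 154 153 166 166 167 144 144]
 [143 145 167 166 167 154 153 154 153 153 167 167 168 167 144 145]
 [144 145 146 167 170 167 167 167 167 167 168 167 168 146 144 145]
 [145 145 146 148 167 168 168 168 168 168 167 168 169 144 145 146]
 [145 145 145 146 146 168 170 169 168 168 169 148 145 145 144 145]
 [146 147 146 146 146 146 147 149 150 147 146 145 146 146 146 145]
 [146 146 147 145 147 147 145 146 146 146 145 147 147 146 146 146]]
```

View pics/w9d.png

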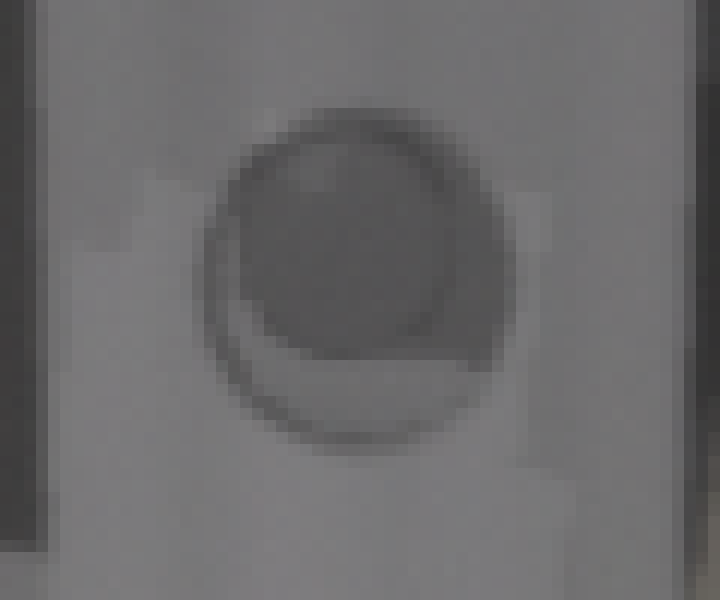

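Run:
```python
from al import *
o=bot.get_obs()
align(o,(316.9,121.4),.1440,(315.7,118.5),.152)
```

```text
tool hole [80.23357043  0.69069999  8.86224561] pin [81.35208965  0.1752863  17.68133753]
theta 5.296554513959016 pin-hole W mm [ 0.69225742  0.60068746 -3.90668067] pinW [ 0.67481609 -0.10909878  0.04929451]
pin minus landing: fwd 1.62 right -0.51 ; gap below underside 3.9
```

```bash
python3 -m jog '[[[1.6,-0.4,-0.15],[0,0,-0.14],1],[[-0.08,0,2.5],[0,0.5,0],1],[[-0.08,0,2.5],[0,0.5,0],1],[[0,0,0],[0,0,0],1],[[0,0,0],[0,0,0],1]]'
python3 look.py w10
```

```text
t: 12.45
eef_pos: [0.5975, -0.118, 0.0695]
tool_rot: [0.003, 0.997, 0.063, -0.037]
contact_force: [1.2, -0.0, -1.1]
gripper_width: 0.172
12.45 [ 0.5975 -0.118   0.0695] [179.94   4.24   7.24] [ 1.21 -0.03 -1.12] [ 0.1  -0.11  0.04]
[[142 143 142 144 142 142 142 142 142 141 142 142 142 142 143 143]
 [143 143 142 143 143 143 143 144 146 143 143 143 143 143 143 143]
 [143 142 144 144 143 162 161 161 161 160 162 147 143 144 143 143]
 [143 143 142 143 162 161 161 161 161 162 162 161 161 144 142 142]
 [143 144 144 162 163 162 152 151 150 154 160 162 161 146 143 144]
 [144 143 145 162 161 149 147 149 150 151 149 163 163 162 144 143]
 [145 144 162 163 150 149 149 150 149 150 149 149 163 162 144 143]
 [145 145 163 163 150 149 149 149 149 150 149 151 163 162 144 144]
 [  0 145 163 151 149 149 149 150 150 150 150 150 151 163 145 144]
 [145 144 162 151 150 150 151 150 150 149 150 149 150 164 143 145]
 [145 145 148 164 150 150 151 151 151 150 149 151 151 164 146 145]
 [145 144 145 165 151 152 150 151 152 151 150 150 165 147 145 146]
 [145 145 145 146 165 151 151 150 151 152 151 151 166 146 144 146]
 [145 146 146 145 146 166 151 151 150 151 165 151 146 146 146 146]
 [146 146 146 145 146 146 146 148 150 147 148 146 147 146 146 146]
 [146 146 146 146 146 146 147 146 147 145 146 145 146 145 146 146]]
```

View pics/w10d.png

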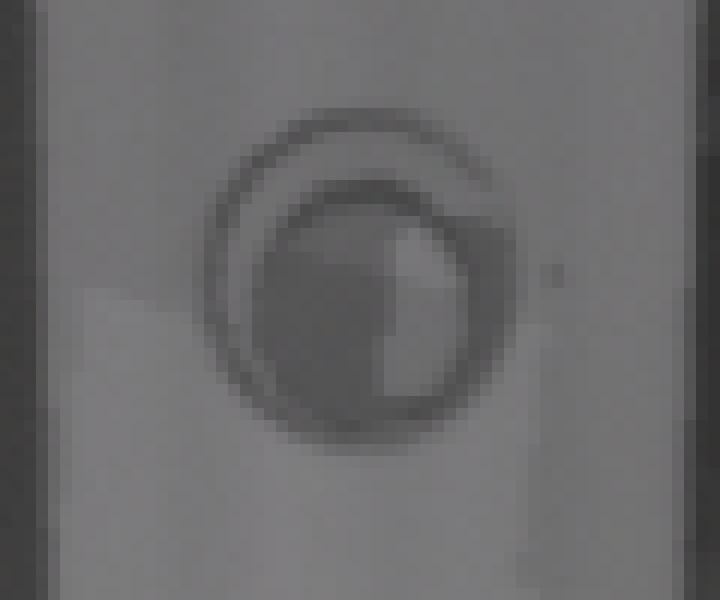

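Run:
```python
from al import *
o=bot.get_obs()
align(o,(316.9,121.4),.1440,(317.1,123.2),.1498)
```

```text
tool hole [80.23435731  0.6875924   8.84698797] pin [79.47416735  0.7705001  14.71118588]
theta 4.240387199564166 pin-hole W mm [-0.80486879 -0.18679794 -0.8055391 ] pinW [ 0.67509833 -0.10894624  0.04897641]
pin minus landing: fwd -0.27 right 0.08 ; gap below underside 0.8
```

```bash
python3 -m jog '[[[-0.5,0,0],[0,0,0],1],[[0,0,0],[0,0,0],1],[[-0.05,0,2],[0,0.4,0],1],[[-0.05,0,2],[0,0.4,0],1],[[0,0,0],[0,0,0],1]]'
python3 look.py w11
```

```text
t: 13.12
eef_pos: [0.5962, -0.1182, 0.0653]
tool_rot: [0.002, 0.998, 0.063, -0.03]
contact_force: [0.7, -0.0, -1.2]
gripper_width: 0.173
13.125 [ 0.5962 -0.1182  0.0653] [179.95   3.46   7.24] [ 0.71 -0.02 -1.23] [ 0.14 -0.22  0.11]
[[144 142 142 142 142 143 142 142 144 142 143 144 143 142 142 142]
 [143 142 143 141 143 143 143 145 158 144 142 143 142 142 142 142]
 [142 142 143 143 143 159 159 159 158 158 159 158 144 142 142 144]
 [144 143 144 144 158 160 148 148 146 151 159 158 158 143 144 142]
 [143 143 142 159   0 145 145 145 145 145 145 159 159 148 144 143]
 [143 144 145 159 145 146 146 146 146 145 146 147 159 158 144 143]
 [144 144 160 159 146 147 146 146 146 147 147 146 160 159 144 144]
 [144 144 161 147 147 147 147 148 146 148 146 146 147 159 146 145]
 [144 145 160 147 148 146 147 147 147 147 147 146 148 158 147 144]
 [144 145 159 147 147 148 149 147 147 147 146 147 148 158 145 144]
 [145 144 146 161 148 147 147 148 149 146 148 147 161 161 145 144]
 [146 144 146 161 148 148 149 147 147 147 148 148   0 149 145 145]
 [145 145 145 146 162 148 148 148 148 149 149 161 160 145 145 145]
 [145 146 146 145 147 162 161 163 162 161 162 150 146 145 147 145]
 [146 145 146 146 145 146 146 147 150 147 146 147 146 145 145 146]
 [146 145 146 147 147 146 146 147 146 146 147 146 146 145 147 147]]
```

View pics/w11d.png

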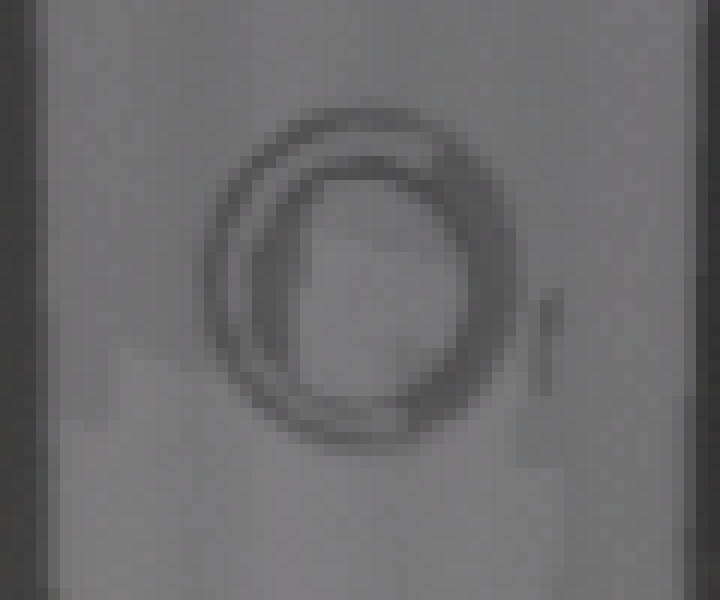

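```bash
python3 -m jog '[[[-0.05,0,2],[0,0.4,0],1],[[-0.05,0,2],[0,0.4,0],1],[[-0.05,0,2],[0,0.4,0],1],[[-0.05,0,2],[0,0.4,0],1],[[0,0,0],[0,0,0],1]]'
python3 look.py w12
```

```text
t: 13.8
eef_pos: [0.5956, -0.1183, 0.0573]
tool_rot: [0.001, 0.998, 0.063, -0.016]
contact_force: [-1.8, -0.4, -1.7]
gripper_width: 0.177
13.8 [ 0.5956 -0.1183  0.0573] [179.95   1.87   7.24] [-1.83 -0.4  -1.73] [0.02 0.16 0.11]
[[142 143 142 142 142 142 142 141 142 143 143 142 143 143 143 142]
 [142 142 143 142 142 142 144 145 152 144 142 142 143 144 143 143]
 [142 143 143 143 143 152 153 152 153 153 152 153 143 143 143 143]
 [144 143 143 143 154 153 141 141 140 148 153 154 154 143 143 144]
 [143 142 142 153 154 140 140 140 139 141 140 153 154 148 143 143]
 [143 144 145 154 140 141 139 141 140 140 142 141 154 154 144 144]
 [143 143 154 154 142 141 140 141 141 141 142 141 142 156 144 144]
 [144 143 155 140 141 141 140 142 142 141 142 141 141 155 147 144]
 [142 144 155 142 141 142 141 141 142 142 141 140 143 155 148 144]
 [144 144 154 142 142 143 142 142 142 141 141 141 141 155 145 144]
 [144 146 146 141 142 142 142 142 142 142 142 141 155 156 146 144]
 [145 145 147 155 142 141 142 141 143 142 142 141 155 150 145 145]
 [145 145 145 146 155 142 143 144 142 143 142 157 156 145 146 145]
 [145 145 145 145 146 157 157 143 143 157 156 156 146 144 145 145]
 [146 145 146 145 145 147 146 149 151 147 146 146 146 146 147 145]
 [146 146 146 145 146 146 147 147 146 146 146 146 147 147 146 146]]
```

View pics/w12d.png

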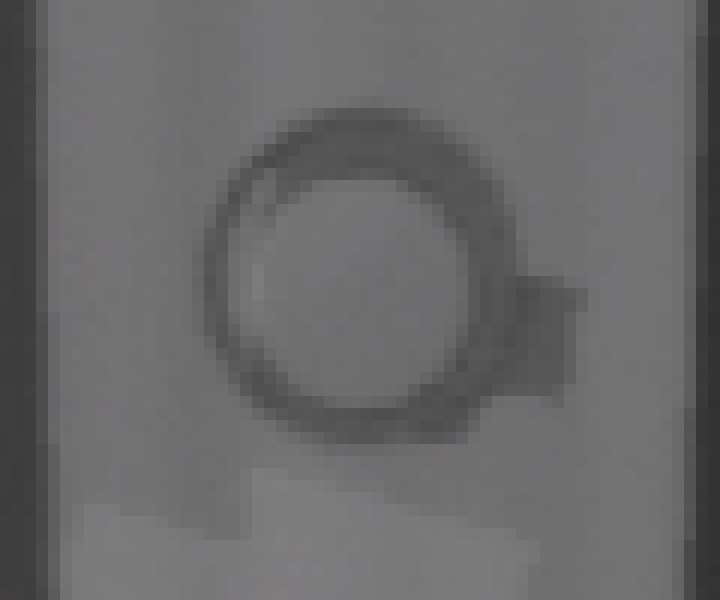

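```bash
python3 -m jog '[[[-0.05,0,2],[0,0.4,0],1],[[-0.05,0,2],[0,0.4,0],1],[[-0.05,0,2],[0,0.4,0],1],[[-0.05,0,1.2],[0,0.25,0],1],[[0,0,0],[0,0,0],1]]'
python3 look.py w13 | head -1
```

```text
t: 14.48
eef_pos: [0.5956, -0.1182, 0.0503]
tool_rot: [0.001, 0.998, 0.063, -0.003]
contact_force: [-0.4, 1.0, -1.0]
gripper_width: 0.172
14.475 [ 0.5956 -0.1182  0.0503] [179.94   0.38   7.25] [-0.4   1.02 -0.95] [0.11 0.06 0.11]
```

View pics/w13.png

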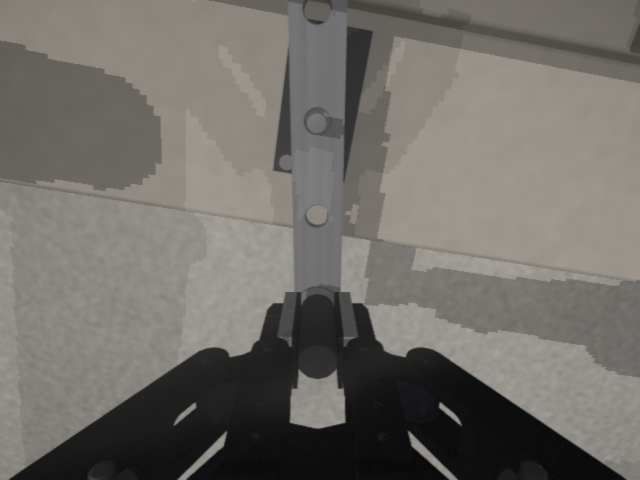

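```bash
python3 -m jog '[[[0,0,0.7],[0,0.13,0],1],[[0,0,0.7],[0,0.13,0],1],[[0,0,0],[0,0,0],1],[[0,0,0],[0,0,0],1]]'; python3 look.py w14 | head -1
python3 - <<'E'
from h import *
for i in range(6):
    bot.read_camera('wrist');o=bot.get_obs();print(np.round(o['contact_force'],2),np.round(o['eef_pos'],4))
E
```

```text
t: 15.02
eef_pos: [0.5956, -0.1183, 0.049]
tool_rot: [0.001, 0.998, 0.063, -0.001]
contact_force: [-1.2, 0.2, -1.6]
gripper_width: 0.176
15.025 [ 0.5956 -0.1183  0.049 ] [1.7994e+02 1.3000e-01 7.2500e+00] [-1.24  0.16 -1.63] [0.1  0.05 0.1 ]
[-1.21  0.03 -1.59] [ 0.5955 -0.1183  0.0489]
[-0.86 -0.69 -1.7 ] [ 0.5955 -0.1183  0.0489]
[-0.49 -0.48 -1.71] [ 0.5956 -0.1183  0.049 ]
[-0.59  0.64 -1.21] [ 0.5956 -0.1183  0.0489]
[-1.08 -0.12 -0.74] [ 0.5956 -0.1183  0.0489]
[-0.84  0.88 -1.44] [ 0.5955 -0.1183  0.0489]
```

Still carrying the bar's weight (about −1.4 N); a bit further until the foot takes it.

```bash
for i in 1 2; do python3 -m jog '[[[0,0,0.4],[0,0.06,0],1],[[0,0,0],[0,0,0],1]]'
python3 - <<'E'
from h import *
F=[]
for i in range(4):
    bot.read_camera('wrist');o=bot.get_obs();F.append(o['contact_force'])
print(np.mean(F,0).round(2),np.round(o['eef_pos'],4),o['t'])
E
done
```

```text
t: 15.62
eef_pos: [0.5956, -0.1183, 0.0488]
tool_rot: [0.001, 0.998, 0.063, -0.001]
contact_force: [-2.4, -0.6, 2.6]
gripper_width: 0.176
[-2.71  0.16  3.47] [ 0.5956 -0.1183  0.0488] 15.825
t: 16.08
eef_pos: [0.5956, -0.1183, 0.0487]
tool_rot: [0.001, 0.998, 0.063, -0.0]
contact_force: [-3.9, 0.3, 7.4]
gripper_width: 0.175
[-3.74  0.56  7.31] [ 0.5956 -0.1183  0.0487] 16.275
```

```bash
python3 -m jog '[[[-0.3,0,-0.4],[0,0,0],1],[[0,0,0],[0,0,0],1]]'; python3 look.py w15 | sed -n 1p
python3 -m jog '[[[0,0,0],[0,0,0],0.7],[[0,0,0],[0,0,0],0.4],[[0,0,0],[0,0,0],0],[[0,0,0],[0,0,0],-0.5],[[0,0,0],[0,0,0],-1],[[0,0,0],[0,0,0],-1]]'; python3 look.py w16
```

```text
t: 16.52
eef_pos: [0.5956, -0.1183, 0.0488]
tool_rot: [0.001, 0.998, 0.063, 0.0]
contact_force: [-2.1, 0.6, 4.4]
gripper_width: 0.169
16.525 [ 0.5956 -0.1183  0.0488] [ 1.7994e+02 -3.0000e-02  7.2500e+00] [-2.1   0.6   4.45] [0.17 0.45 0.12]
t: 17.32
eef_pos: [0.5953, -0.1183, 0.0485]
tool_rot: [0.0, 0.998, 0.063, -0.0]
contact_force: [-0.9, 0.2, -0.1]
gripper_width: 1.001
17.325 [ 0.5953 -0.1183  0.0485] [1.7995e+02 1.0000e-02 7.2500e+00] [-0.85  0.23 -0.15] [ 0.   -0.01 -0.01]
[[141 142 143 143 141 143 142 142 143 142 143 142 142 142 142 143]
 [143 143 141 141 141 142 146 146 148 147 143 143 142 143 142 142]
 [143 141 143 143 146 147 146 147 147 148 147 148 143 142 144 142]
 [143 142 143 147 147 148 135 134 134 136 147 149 147 143 142 143]
 [143 144 144 149 148 135 134 135 135 134 135 149 147 148 144 143]
 [143 143 149 147 134 134 134 134 134 135 135 135 148 148 142 143]
 [143 143 149 136 135 135 134 135 135 135 135 134 136 149 142 144]
 [145 144 148 135 136 135 135 135 135 136 135 136 135 148 145 144]
 [144 145 149 136 135 135 135 135 135 135 136 136 136 149 145 145]
 [145 144 149 136 136 136 135 135 136 136 136 137 136 149 144 144]
 [145 145 145 136 136 136 136 137 135 136 137 136 137 149 145 144]
 [146 145 146 150 135 137 136 134 135 136 136 135 150 145 145 146]
 [145 145 146 145 137 136 136 137 136 137 136 149 147 146 144 145]
 [145 145 145 145 145 150 137 137 136 137 151 146 146 146 146 146]
 [146 146 146 145 145 146 146 146 146 145 146 146 147 147 146 146]
 [147 145 145 146 146 146 146 146 146 146 146 144 146 146 147 145]]
```

View pics/w16.png

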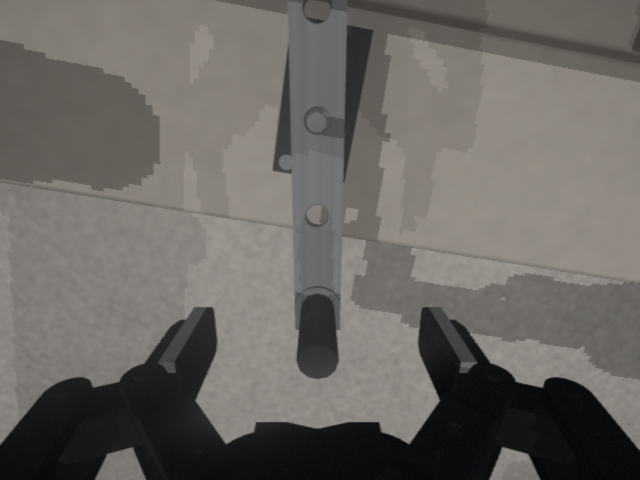

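```bash
python3 -m jog '[[[0,0,-15],[0,0,0],-1],[[0,0,-30],[0,0,0],-1],[[0,0,-40],[0,0,0],-1],[[0,0,-40],[0,0,0],-1],[[-40,0,0],[0,0,0],-1],[[-40,0,0],[0,0,0],-1],[[0,0,0],[0,0,0],-1],[[0,0,0],[0,0,0],-1]]'
python3 - <<'E'
from h import *
for n in ['scene','top','wrist']:
    p,d=bot.read_camera(n);save(n+'9.png',p)
    if n=='wrist': np.save('pics/w99.npy',d)
    if n=='scene': cv2.imwrite('pics/s9c.png',cv2.resize(p[180:360,260:480,::-1],None,fx=3.3,fy=3.3,interpolation=cv2.INTER_CUBIC))
print(bot.get_obs()['t'],bot.get_obs()['contact_force'])
E
```

```text
t: 18.38
eef_pos: [0.5169, -0.1282, 0.1747]
tool_rot: [0.001, 0.998, 0.063, 0.001]
contact_force: [1.0, -0.0, 0.2]
gripper_width: 0.998
18.525 [ 0.12286192 -0.65961501 -1.17134759]
```

View pics/s9c.png

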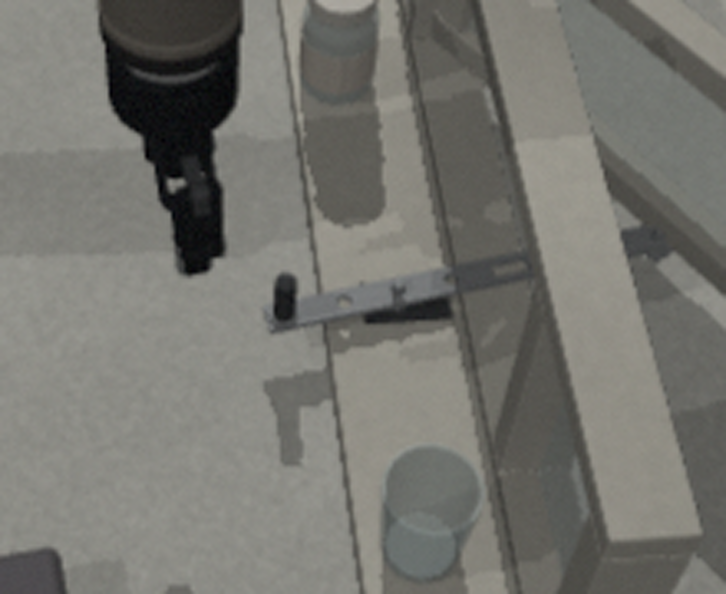

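View pics/wrist9.png

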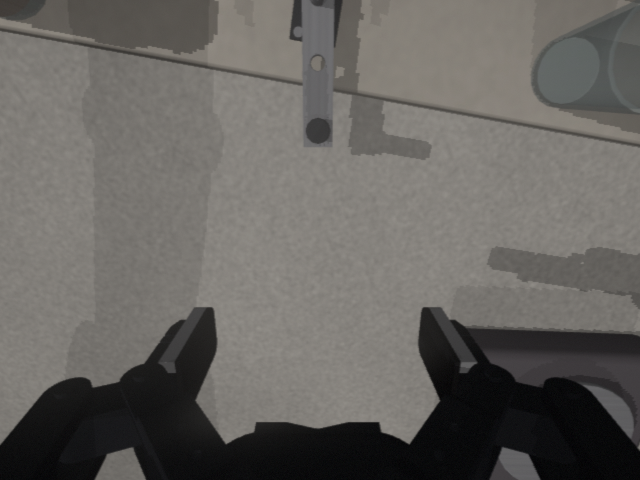

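View pics/top9.png

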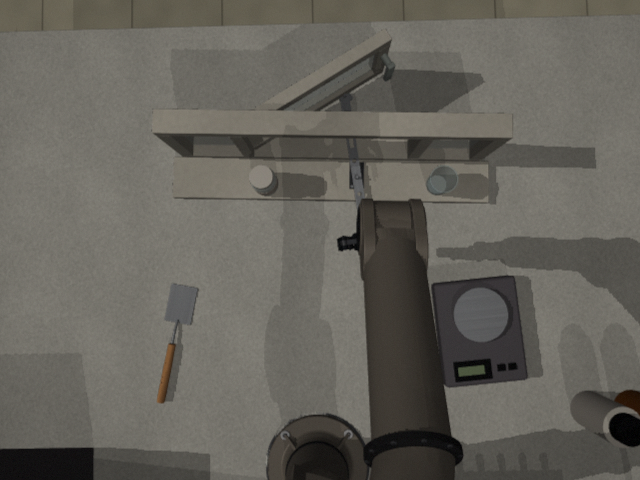

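The scene crop shows the pin through the middle hole at about (399,292), with hole 3 at (343,300) and hole 1 at about (447,285). The slot is over the gap and the bar lies flat. In the top view the leaf stands wider open. The jar (263,180), beaker (440,180), balance and spatula have not moved, and the gripper is clear.

```bash
python3 -c "
from station import bot
print(bot.hand_in())"
```

```text
the job is handed in; nothing more can be done
None
```

The stay's middle hole is now over the pin, with the bar lying on the pin's foot. The window is open to about 0.57 rad, and I handed the job in at about 18.5 s. No verdict was reported.

**What I did:** I gripped the knob, lifted the stay off the pin and pushed the window wider at about 0.1 rad/s. I lined up the middle hole with the wrist camera's picture and depth. The pin sits about 7 mm from the plate's middle, on the robot's side. I then lowered the bar in small steps while watching the force, let go and backed away.

**Seating:** After I let go, the wrist depth showed the pin top about 9 mm above the bar's top and the foot about 4.5–5 mm below it. Both fit a seated bar. The scene picture shows the pin through the middle hole.

**Force:** The highest reading at the wrist was about 8 N, when the bar met the foot. I backed off to about 5 N before letting go, and the reading after that was about 0.

**Bystanders:** In the last top view the jar, beaker, balance and spatula stand where they were.

**Disagreements:**
- The networks could not tell the three holes apart.
- The cut-out for the knob returned the whole stay.
- The scene and top cameras differed by up to about 8 mm on the window's place, so I used the wrist view for the fit.

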